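# Refit the cutter of the counter pencil sharpener and hold it down

## Robot

A 6-joint arm with a two-finger parallel gripper is mounted at the origin on a cart in front of the work surface, level with it; the furniture and walls round the work are solid. World frame = base frame: x ahead of the robot, y to its left, z up, the work surface at z = 0. Lengths are in m, angles in rad, forces in N, time in s.
With the tool pointing down it reaches from about 0.3 to 0.875 m from the base axis. Payload 6.4 kg.
Tool frame: the origin (TCP) lies on the centre line of the jaws, within the pads' length; the fingertips stand 22 mm ahead of it and the grasp point (between the pads) lies 3 mm ahead of it; z points along the fingers, y is the line along which they close (so a half turn about z gives the same grasp; the last joint's range is limited). The gripper opens to 85 mm and grips with 20 to 120 N. Pads are 22 mm wide; open, the fingers measure 114 mm over their backs; the gripper's body (76 mm by 85 mm) begins 54 mm behind the grasp point. The pads swing forward as they close: fully open they stand 13 mm farther back than shut.
Start: joints at [-1.514, 0.181, 1.607, -0, 1.354, -0.206], TCP at [0.149, -0.555, 0.253] pointing down, gripper open.
Joint ranges: [-2.99, 2.99], [-0.89, 2.07], [0.3, 2.58], [-1.14, 4.28], [0, 2.63], [-3.12, 3.12]. Speed limits (rad/s): [2.57, 2.57, 3.01, 3.14, 3.14, 3.14].

## Interface

Orientations are given as a unit quaternion [w, x, y, z].
In Python, from bench import ctrl gives the robot as it stands. The module is installed in compiled form; this text tells all that it offers.
- The arm moves only by the tool servo_tool, never from a script. Its argument "commands" is a list of rows, each a list of 3 entries, a list of its own where there are three numbers: the shift along the tool's x, y, z in mm, then the turn about the tool's z in rad, then the finger opening in mm, from 0 to 85.4. In form: [[[dx, dy, dz], turn, jaw], ...]. A call has 1 to 20 rows; each row shifts and turns the commanded pose from where the row before left it, along the tool's axes as they then stand; what a row does not reach is not made up. A row lasts 1/8 s, in which the tool goes at most 62.5 mm and 10.7 degrees, less where a joint would pass 70% of its speed; a pose out of reach is approached as far as the arm can. A call with a gripper value outside its range is refused whole. The fingers move at their own pace and stop on an object; the grip force is fixed at half the most. Time passes only in rows, so rows that do not move let the fingers close. It gives the time, the measured TCP pose, the force, the opening and the grip force at its end, in the units of the state.
- ctrl.get_obs(): the state, without advancing time (a new reading comes with each control period).
- ctrl.camera(name): name is "scene" or "top"; returns a dict with "color" (384x512x3 uint8, red, green, blue), "z_map" (384x512 float32, m along the optical axis (not along the pixel's ray), 0 where there is no reading), "fx", "fy", "cx", "cy" (pixels), "k1" (the pictures are not rectified: a ray, as slopes to the right and down, at radius r is drawn at 1 + k1 r^2 times it, then the intrinsics apply), "R" (3x3) and "t" (3): a world point X has camera coordinates R X + t. Camera axes: x right, y down, z forward; pixel columns grow to the right and rows downward; lengths in m; the calibration is good to about 2 mm. A picture is of the moment at which its call begins.
- ctrl.hand_in(): hands the job in; it is judged then, once.
The state is a dict: "time_s": time; "q": joint angles; "dq": joint speeds; "joint_efforts": joint torques, N m; "eef_pos": TCP position; "eef_rot": TCP orientation; "wrist_force": force on the tool from outside, world axes, zero at the start; "torque": the same for the moment, N m; "opening": opening from 0.0 (shut) to 1.0 (fully open); "grasp_force": force on a finger pad.
Only numpy, scipy, OpenCV 4.12 (cv2) and the standard library are available. Lean on these libraries where they do the work, as an engineer would, in place of code of your own. Each camera call takes 0.05 s, during which the arm holds its last target. There are 200 camera calls.

## Task

Get the shop's pencil sharpener ready for its locking screw: first push its shavings drawer fully shut, then take the wide-headed cutter out of the wooden rack, lower its splined stem into the socket on top of the sharpener, turning it until the splines mesh, and push it fully home against the spring. Finish while still holding it pressed down home, because it springs back up if you let go; leave the slim cutter in the rack and the card decks and pencil box where they are.

Things in the scene. Friction and masses are not known exactly. Their poses are not given: they have to be found in the camera images.
- sharpener: grey pencil sharpener, a box 120 deep x 140 wide x 80 mm high, fixed to the table, shavings drawer in its front, socket in the middle of its top. Origin: centre of its underside; +x points from its front to its back (turned up to 0.3 rad from world x), z up
- drawer_grip (a point): middle of the front face of the flat metal pull on the shavings drawer: 60 wide, 14 high (26 to 40 mm above the table), sticking out 25 mm from the drawer front. The point's +x axis points into the sharpener, the way the drawer shuts. When shut the pull's face is 25 mm before the sharpener's front. Slides with about 1 N
- drawer (a joint): opening of the shavings drawer in m: 0 fully shut (hard stop), up to 0.06 open; starts 0.028 to 0.046
- socket_mouth (a point): centre of the socket's mouth, 82 mm above the table, in a dark hub inside a low metal collar (62 mm across, rim 0.5 mm higher). The socket is a cross of two slots 27 x 10 mm along this point's x and y, z up; quarter turns are alike. The hub stands at any angle to the housing, stiff to turn (0.25 N m). 14 mm down is a brass spring plunger: 4 N moves it, 9 N with the cutter home
- wide_cutter: metal cutter with the wider head, about 160 g, upright in either hole of the rack. Origin: centre of the stem's underside, z up. Stem: cross of two ribs 24 x 7 mm along its x and y, 24 mm long, foot chamfered. Then a flange 38 mm across (24 to 28 mm up) and a square head 34 x 34 mm, faces square to x and y (28 to 66 mm up). Home: origin 24 mm below the mouth; meshed but unpressed: 14 mm below
- slim_cutter: spare cutter, the same but with a narrower head 22 x 22 mm, 110 g, in the rack's other hole; to be left there. Origin: centre of the underside of its stem
- rack: wooden rack block 60 x 170 x 34 mm fixed to the table, origin at the centre of its underside, long axis y. Two round through holes 31 mm across at y = +50 and -50 mm; the cutters hang in them by the flange, origin 10 mm above the table, and can be lifted straight out
- card_deck_0: boxed card deck 66 x 98 x 30 mm lying on the table to the right of the rack, bystander; origin at the centre of its underside
- card_deck_1: boxed card deck 66 x 98 x 30 mm lying on the table nearer than the rack, bystander; origin at the centre of its underside
- pencil_box: plywood pencil box 62 x 206 x 42 mm lying at the left near edge, bystander; origin at the centre of its underside
There are look-alikes about, which are no part of the job. What is shaped like the wide_cutter but blue or orange is not meant.

How it is judged:
On the way, in this order (a step that is already met when the one before it is completed fails the run):
1. the shavings drawer is pushed shut (within 3 mm) before the cutter is fitted (value of joint drawer below 0.003 m), for 0.2 s.
2. the wide cutter's splines mesh: its stem is more than 8 mm down the socket (z of wide_cutter in the frame of socket_mouth below -0.008 m and horizontal distance between wide_cutter and socket_mouth below 0.004 m), for 0.1 s.
At the end, for the whole second after the job is handed in: Drawer shut within 4 mm; the wide cutter upright in the socket with its splines meshed, centred within 4 mm and pressed home against the spring (flange within 2.5 mm of the mouth) with the gripper still on it with more than 3 N; the slim cutter still hanging in the rack (value of joint drawer below 0.004 m and z of wide_cutter in the frame of socket_mouth below -0.0215 m and horizontal distance between wide_cutter and socket_mouth below 0.004 m and angle between wide_cutter's own z axis and vertical below 0.1 rad and (angle between the x axis of wide_cutter and the x axis of socket_mouth, either way round below 0.2 rad or angle between the x axis of wide_cutter and the y axis of socket_mouth, either way round below 0.2 rad) and contact force between any of the fingers, the arm and wide_cutter above 3 N and z of slim_cutter in the frame of rack below 0.014 m and angle between slim_cutter's own z axis and vertical below 0.15 rad); the arm keeps its last pose, push and grip.
It fails at once if the slim cutter is moved by more than 30 mm (distance of slim_cutter from where it was at the start of the episode above 0.03 m).
It fails at once if a card deck or the pencil box is moved by more than 30 mm (distance of any of card_deck_0, card_deck_1, pencil_box from where it was at the start of the episode above 0.03 m).
It also fails if it takes over 54 s, if anything falls off the work surface, if the arm or the gripper's body presses on something with over 40 N, if the wrist force passes 120 N, or if a joint passes its speed limit or range.

## Working session

There is one attempt and no reset: what is moved stays moved. The work goes in short steps, Python scripts to look and compute and a tool call to move; the robot and the scene stay as the last step left them, time stands still between calls to the robot, and variables do not carry over. Pictures are saved under pics/ and viewed, at most 10 in all, crops included, and the job is handed in when it is done.

Besides the shell and the picture viewer there is one more tool, called after "Call:" by a JSON object that holds its "method" and its "body". servo_tool: Moves the arm, as the interface text tells. Its arguments: {"type":"object","properties":{"commands":{"type":"array"}},"required":["commands"]}

```bash
mkdir -p pics; cat > h.py <<'E'
import numpy as np, cv2
from bench import ctrl
def cam(n):
    c=ctrl.camera(n); c['K']=np.array([[c['fx'],0,c['cx']],[0,c['fy'],c['cy']],[0,0,1]])
    c['R']=np.array(c['R']);c['t']=np.array(c['t']); return c
def ray(c,uv):
    # radial k1: invert
    p=cv2.undistortPoints(np.array(uv,float).reshape(-1,1,2),c['K'],np.array([c['k1'],0,0,0.])).reshape(-1,2)
    d=np.c_[p,np.ones(len(p))]@c['R']; return -c['R'].T@c['t'], d
def plane(c,uv,z):
    o,d=ray(c,uv); return o+d*((z-o[2])/d[:,2])[:,None]
def proj(c,X):
    X=np.array(X,float).reshape(-1,3)
    return cv2.projectPoints(X,cv2.Rodrigues(c['R'])[0],c['t'],c['K'],np.array([c['k1'],0,0,0.]))[0].reshape(-1,2)
def cloud(c):
    h,w=c['z_map'].shape; v,u=np.mgrid[:h,:w]
    p=cv2.undistortPoints(np.c_[u.ravel(),v.ravel()].astype(float).reshape(-1,1,2),c['K'],np.array([c['k1'],0,0,0.])).reshape(-1,2)
    P=np.c_[p,np.ones(len(p))]*c['z_map'].reshape(-1,1)
    return ((P-c['t'])@c['R']).reshape(h,w,3)
def tri(c1,a,c2,b):
    o1,d1=ray(c1,a);o2,d2=ray(c2,b)
    A=np.array([d1[0],-d2[0]]).T; s=np.linalg.lstsq(A,o2-o1,rcond=None)[0]
    p,q=o1+s[0]*d1[0],o2+s[1]*d2[0]; return (p+q)/2,np.linalg.norm(p-q)
E
python3 - <<'E'
from h import *
for n in('scene','top'):
    c=cam(n); np.savez(f'{n}0.npz',**c)
    cv2.imwrite(f'pics/{n}0.png',cv2.resize(c['color'][:,:,::-1],(800,600),interpolation=cv2.INTER_CUBIC)); print(n,c['fx'],c['k1'],-c['R'].T@c['t'])
print(ctrl.get_obs())
E
```

```text
scene 402.77229633173164 -0.04417932692125031 [ 0.05169508 -0.82870176  0.97403997]
top 480.78782122401645 -0.1460583744957873 [ 0.27329409 -0.11927055  1.83175058]
{'time_s': 0.1, 'q': array([-1.51431759e+00,  1.81496071e-01,  1.60791797e+00,  2.16852620e-05,
        1.35385000e+00, -2.06312034e-01]), 'dq': array([ 8.66939899e-04, -1.21357607e-03, -2.81137265e-03,  4.29393037e-05,
       -2.66633350e-04, -1.82336888e-03]), 'joint_efforts': array([ 1.44856738e-03, -4.45875227e+01, -3.52236485e+01, -3.39474554e-04,
        4.06781139e-03,  1.21523037e-06]), 'eef_pos': array([ 0.14936013, -0.55476349,  0.25245294]), 'eef_rot': array([-8.32558844e-04,  9.91380000e-01,  1.31015258e-01,  7.31057669e-05]), 'wrist_force': array([ 0.76985742,  0.74721982, -0.07599139]), 'torque': array([-0.0117228 ,  0.00361656, -0.01712587]), 'grasp_force': 0.0, 'opening': 0.9982550074474825}
```

View pics/scene0.png

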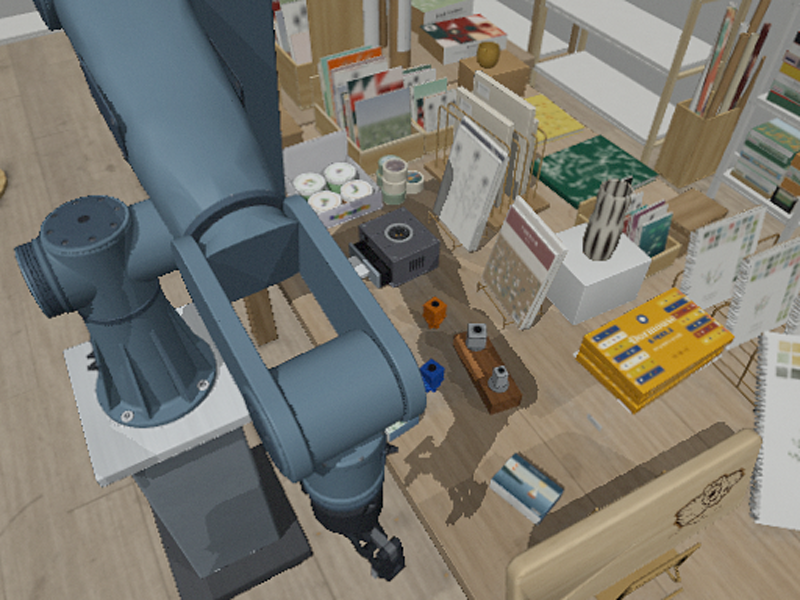

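View pics/top0.png

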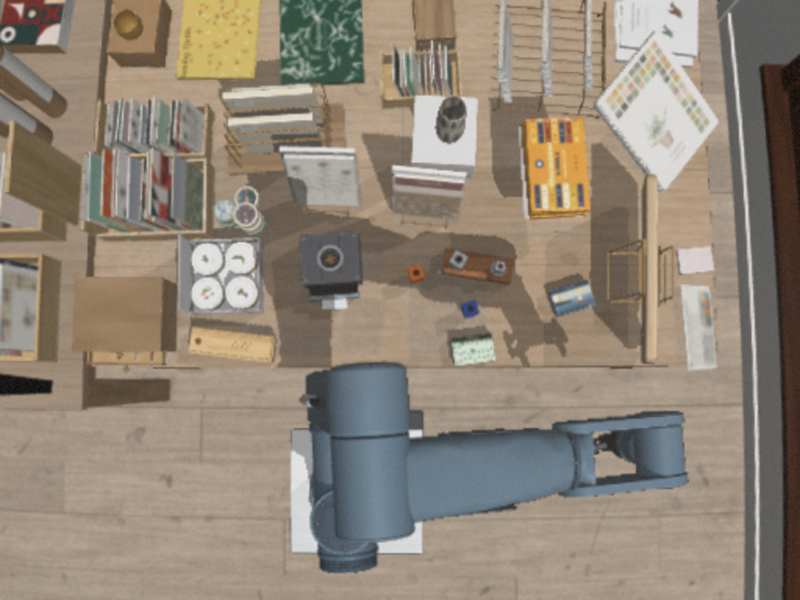

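Scene: the sharpener is at (398,245) and the rack at (487,365), with grey cutters at (477,332) and (500,377). Lookalikes are orange (434,311) and blue (431,376). Top: sharpener (331,260), pull (335,302), grey cutters (458,259) and (499,267), orange (416,273), blue (470,309). I choose the grey one with the wider head and will check it in a close crop.

```bash
python3 - <<'E'
from h import *
S=dict(np.load('scene0.npz'));T=dict(np.load('top0.npz'))
def crop(c,x,y,w,h,s): return cv2.resize(c['color'][y:y+h,x:x+w,::-1],(w*s,h*s),interpolation=cv2.INTER_CUBIC)
a=crop(S,282,195,60,72,5);b=crop(S,220,125,70,60,5)
d=crop(T,278,150,60,40,6);e=crop(T,188,145,50,55,6)
out=np.zeros((600,800,3),np.uint8)
out[:360,:300]=a; out[:300,310:660]=b; out[360:600,:360]=d
e=cv2.resize(e,(272,300)); out[300:,480:752]=e
cv2.imwrite('pics/crop1.png',out)
for n,c in(('S',S),('T',T)):
    P=cloud(c); ok=c['z_map']>0
    X=P[...,0];Y=P[...,1];Z=P[...,2]
    for nm,box in(('rack',(.25,.65,-.5,-.05)),('sharp',(.25,.65,-.02,.3))):
        m=ok&(X>box[0])&(X<box[1])&(Y>box[2])&(Y<box[3])
        for z0,z1 in((.026,.04),(.06,.073),(.072,.079),(.079,.09)):
            k=(m&(Z>z0)&(Z<z1)).astype(np.uint8)
            nn,l,st,ce=cv2.connectedComponentsWithStats(k)
            for i in range(1,nn):
                if st[i,4]>12:
                    q=P[l==i]; r=cv2.minAreaRect(q[:,:2].astype(np.float32)*1000)
                    print(n,nm,z0,st[i,4],ce[i].round(1),np.round(r[0],1),np.round(r[1],1),round(r[2],1),'z',np.median(q[:,2]).round(4))
E
```

```text
S rack 0.026 34 [316.9 195.6] [ 645.9 -175.9] [94.5  4.7] 84.3 z 0.034
S rack 0.026 38 [277.2 204.7] [ 515.2 -154.4] [20.5 43.5] 55.1 z 0.0338
S rack 0.026 768 [311.6 237. ] [ 544.1 -296.9] [174.5  62.8] 81.2 z 0.0349
S rack 0.026 33 [276.7 246.2] [ 435.1 -289. ] [16.2 35.5] 72.6 z 0.035
S rack 0.026 59 [252.7 273.1] [ 337.3 -327. ] [46.1 12.8] 6.0 z 0.0305
S rack 0.026 182 [326.3 299.3] [ 454.9 -494.6] [66.9 29. ] 16.8 z 0.0296
S rack 0.06 108 [277.6 195.2] [ 521.1 -146.6] [35.9 34.4] 15.3 z 0.0669
S rack 0.06 41 [304.2 216.7] [ 543.6 -255.6] [19.2 36.9] 37.6 z 0.0665
S rack 0.06 134 [275.8 236.1] [ 435.9 -274.1] [35.4 34. ] 14.9 z 0.0665
S rack 0.06 29 [319. 241.] [ 529.  -349.2] [16.5 27.9] 34.7 z 0.0684
S rack 0.072 98 [304.7 211.5] [ 551.7 -247. ] [34.9 33.4] 60.2 z 0.0767
S rack 0.072 51 [320.  237.5] [ 535.4 -345.9] [21. 23.] 79.1 z 0.0766
S sharp 0.026 42 [248.6 123.3] [633.6 249.1] [19.9 53.8] 19.7 z 0.0323
S sharp 0.026 13 [220.2 127.7] [528.2 270.6] [ 5.8 29.6] 13.5 z 0.0367
S sharp 0.026 120 [223.6 133.6] [531.4 233.7] [164.   13.1] 0.7 z 0.0331
S sharp 0.026 19 [231.  15
[... 1764 characters left out ...]
0.06 17 [161.8 144.8] [635.  242.6] [12.  33.2] 30.0 z 0.0639
T sharp 0.06 26 [210.5 165.2] [554.4  59.8] [19.5 19.5] 56.4 z 0.0685
T sharp 0.072 41 [222.5 153.5] [599.1  15.3] [32.  42.5] 6.1 z 0.0764
T sharp 0.072 73 [200.6 155.7] [589.8  90.8] [68.9 41.8] 74.5 z 0.0766
T sharp 0.072 212 [210.3 172.5] [527.1  51. ] [ 75.9 150.2] 19.6 z 0.0767
T sharp 0.072 18 [227.8 167.9] [544.9  -4.5] [26.6 14. ] 8.2 z 0.076
T sharp 0.072 14 [225.4 175.4] [515.6   3.3] [18.4 18.9] 53.2 z 0.0763
T sharp 0.079 30 [158.6 142.3] [639.8 252.2] [38.8 18.9] 88.2 z 0.0862
T sharp 0.079 545 [209.3 164.3] [553.7  57.9] [118.7 139.4] 4.3 z 0.0822
T sharp 0.079 65 [225.7 174.7] [520.8   2.7] [45.  33.3] 1.5 z 0.0818
```

View pics/crop1.png

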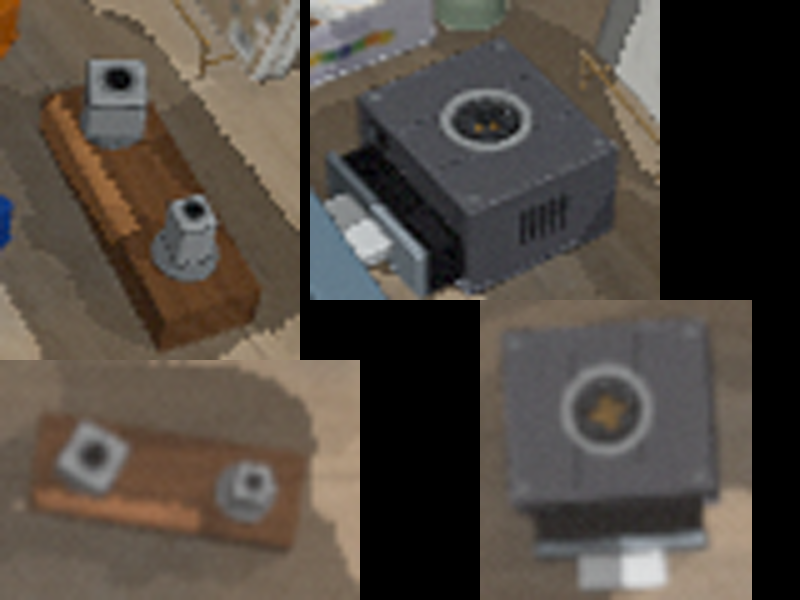

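The crop shows the wide head (34 mm by depth) in the left rack hole, at about (118,80) in the scene part, and the slim head in the right hole at about (190,215). The socket shows a brass cross at about (608,410), and the drawer is open. One more measurement for the socket centre, hub angle and pull, then I move.

```bash
python3 - <<'E'
from h import *
S=dict(np.load('scene0.npz'));T=dict(np.load('top0.npz'))
cs={}
for n,c in(('S',S),('T',T)):
    P=cloud(c); hsv=cv2.cvtColor(c['color'],cv2.COLOR_RGB2HSV).astype(int)
    D=np.hypot(P[...,0]-.554,P[...,1]-.0575)
    g=(D<.045)&(P[...,2]>.06)
    # collar: bright, low saturation
    m=(g&(hsv[...,2]>np.percentile(hsv[...,2][g],75))&(hsv[...,1]<60)).astype(np.uint8)
    k=cv2.findContours(m,cv2.RETR_EXTERNAL,cv2.CHAIN_APPROX_NONE)[0]; k=max(k,key=cv2.contourArea)
    e=cv2.fitEllipse(cv2.convexHull(k)); cs[n]=e[0]
    r=plane(c,k.reshape(-1,2),.0825); (o,rad)=cv2.minEnclosingCircle((r[:,:2]*1000).astype(np.float32))
    print(n,'collar',np.round(e[0],1),plane(c,[e[0]],.0825).round(4),np.round(o,1),round(rad,1))
    b=(D<.02)&(hsv[...,0]<28)&(hsv[...,0]>8)&(hsv[...,1]>90)
    v,u=np.nonzero(b); q=plane(c,np.c_[u,v],.068)[:,:2]; w=hsv[...,1][b].astype(float)
    cc=np.average(q,axis=0,weights=w); d=q-cc; th=np.arctan2(d[:,1],d[:,0]); rr=np.hypot(*d.T)
    F=(w*rr**2*np.exp(4j*th)).sum()
    print(' brass n',len(q),cc.round(4),'ang mod90',np.degrees(np.angle(F)/4).round(1),abs(F)/(w*rr**2).sum(),'hub angle by r^4',np.degrees(np.angle((w*rr**4*np.exp(4j*th)).sum())/4).round(1))
print('socket tri',tri(S,[cs['S']],T,[cs['T']]))
print('cutter tri',tri(S,[(304.7,211.5)],T,[(292.9,165.8)]))
P=cloud(T);Z=P[...,2];m=(np.abs(Z-.038)<.005)&(np.abs(P[...,0]-.45)<.045)&(np.abs(P[...,1]-.05)<.035)
q=P[m];print('pull x5,y',np.percentile(q[:,0],[2,10]),q[:,1].min(),q[:,1].max(), np.median(q[:,2]))
# sharpener edges yaw from top face S/T contour
E
```

```text
S collar [255.  148.2] [[0.5576 0.0579 0.0825]] [559.8  55.9] 34.4
 brass n 5 [0.5624 0.0648] ang mod90 -30.2 0.5506971492399133 hub angle by r^4 -27.4
T collar [210.8 164.5] [[0.556  0.0574 0.0825]] [556.2  57.1] 32.0
 brass n 19 [0.5566 0.0584] ang mod90 18.8 0.38671532775413753 hub angle by r^4 19.7
socket tri (array([0.55640781, 0.05704893, 0.08358432]), np.float64(0.0011935355791042016))
cutter tri (array([ 0.55199289, -0.24609766,  0.07306167]), np.float64(0.0006032882695309305))
pull x5,y [0.43628369 0.44025574] 0.02212589969824744 0.08270417209270348 0.03907296763135578
```

Call:
{"method": "servo_tool", "body": {"commands": [[[29, -37.1, 0], 0, 0], [[29, -37.1, 0], 0, 0], [[29, -37.1, 0], 0, 0], [[29, -37.1, 0], 0, 0], [[29, -37.1, 0], 0, 0], [[29, -37.1, 0], 0, 0], [[29, -37.1, 0], 0, 0], [[29, -37.1, 0], 0, 0], [[29, -37.1, 0], 0, 0], [[29, -37.1, 0], 0, 0], [[29, -37.1, 0], 0, 0], [[29, -37.1, 0], 0, 0], [[29, -37.1, 0], 0, 0], [[29, -37.1, 0], 0, 0], [[0, 0, 20], 0.096, 0], [[0, 0, 20], 0.096, 0]]}}

```text
time_s: 2.1
eef_pos: [0.4064, 0.0527, 0.2126]
eef_rot: [0.0, 0.999, 0.035, -0.0]
wrist_force: [-0.5, -1.3, 0.4]
opening: 0.003
grasp_force: 0.0
```

Call:
{"method": "servo_tool", "body": {"commands": [[[0, 0, 50], 0, 0], [[0, 0, 50], 0, 0], [[0, 0, 45], 0, 0], [[0, 0, 24], 0, 0], [[0, 0, 0], 0, 0], [[10, 0, 0], 0, 0], [[10, 0, 0], 0, 0], [[10, 0, 0], 0, 0], [[8, 0, 0], 0, 0], [[5, 0, 0], 0, 0], [[3, 0, 0], 0, 0]]}}

```text
time_s: 3.48
eef_pos: [0.4526, 0.0551, 0.0442]
eef_rot: [-0.0, 0.999, 0.035, -0.0]
wrist_force: [-1.3, 0.3, 1.3]
opening: 0.001
grasp_force: 0.5
```

Call:
{"method": "servo_tool", "body": {"commands": [[[3, 0, 0], 0, 0], [[3, 0, 0], 0, 0], [[2, 0, 0], 0, 0]]}}

```text
time_s: 3.85
eef_pos: [0.4604, 0.0556, 0.0442]
eef_rot: [-0.0, 0.999, 0.035, -0.0]
wrist_force: [-1.0, -0.4, -0.2]
opening: 0.002
grasp_force: 0.5
```

Call:
{"method": "servo_tool", "body": {"commands": [[[2, 0, 0], 0, 0], [[1, 0, 0], 0, 0], [[1, 0, 0], 0, 0]]}}

```text
time_s: 4.22
eef_pos: [0.4612, 0.0559, 0.0436]
eef_rot: [-0.0, 0.999, 0.036, -0.004]
wrist_force: [-13.1, -4.2, 10.7]
opening: -0.003
grasp_force: 6.8
```

Call:
{"method": "servo_tool", "body": {"commands": [[[1, 0, 0], 0, 0], [[1, 0, 0], 0, 0]]}}

```text
time_s: 4.47
eef_pos: [0.4613, 0.0561, 0.0431]
eef_rot: [-0.0, 0.999, 0.036, -0.006]
wrist_force: [-18.7, -3.8, 13.7]
opening: -0.002
grasp_force: 9.7
```

Call:
{"method": "servo_tool", "body": {"commands": [[[-10, 0, 0], 0, 0], [[-10, 0, -10], 0, 0], [[0, 0, -60], 0, 85], [[0, 0, -60], 0, 85], [[12.2, 43.9, 0], 0, 85], [[12.2, 43.9, 0], 0, 85], [[12.2, 43.9, 0], 0, 85], [[12.2, 43.9, 0], 0, 85], [[12.2, 43.9, 0], 0, 85], [[12.2, 43.9, 0], 0, 85], [[12.2, 43.9, 0], 0, 85], [[0, 0, 0], 0.15, 85], [[0, 0, 0], 0.15, 85], [[0, 0, 0], 0.15, 85], [[0, 0, 0], 0.144, 85]]}}

```text
time_s: 6.35
eef_pos: [0.5536, -0.2461, 0.1744]
eef_rot: [0.0, 0.965, -0.261, 0.001]
wrist_force: [-0.3, -0.4, 0.1]
opening: 0.996
grasp_force: 0.0
```

```bash
python3 - <<'E'
from h import *
c=cam('top');np.savez('top1.npz',**c); o=ctrl.get_obs(); print(o['eef_pos'],o['eef_rot'],o['q'],o['time_s'])
P=cloud(c);hsv=cv2.cvtColor(c['color'],cv2.COLOR_RGB2HSV)
# drawer
m=(np.abs(P[...,2]-.038)<.006)&(np.abs(P[...,0]-.48)<.05)&(np.abs(P[...,1]-.055)<.04)
q=P[m]; print('pull',m.sum(),q[:,0].min() if len(q) else None)
a=cv2.resize(c['color'][145:200,188:238,::-1],(400,440),interpolation=cv2.INTER_CUBIC)
b=cv2.resize(c['color'][135:195,270:330,::-1],(400,400),interpolation=cv2.INTER_CUBIC)
out=np.zeros((440,800,3),np.uint8);out[:,:400]=a;out[:400,400:]=b;cv2.imwrite('pics/c2.png',out)
E
```

```text
[ 0.55361279 -0.24604934  0.1743974 ] [ 7.26417917e-05  9.64618339e-01 -2.63649592e-01  5.89649532e-04] [-6.14046676e-01  3.25706011e-01  1.59625191e+00  2.82035006e-04
  1.21847639e+00  1.49026000e+00] 6.4
pull 92 0.46959436884488026
```

View pics/c2.png

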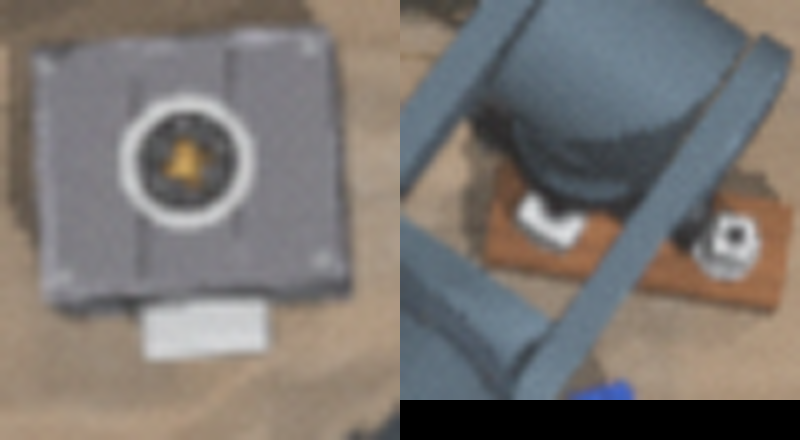

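The picture shows the drawer shut, with the pull at (205,330) flush to the front. The wide cutter is still in its hole at (550,215) and the slim one at (730,240). Going down for the centring squeeze.

Call:
{"method": "servo_tool", "body": {"commands": [[[0, 0, 50], 0, 85], [[0, 0, 40], 0, 85], [[0, 0, 20], 0, 85], [[0, 0, 0], 0, 25], [[0, 0, 0], 0, 25], [[0, 0, 0], 0, 25], [[0, 0, 0], 0, 25], [[0, 0, 0], 0, 25]]}}

```text
time_s: 7.4
eef_pos: [0.5547, -0.2468, 0.0665]
eef_rot: [0.001, 0.966, -0.259, 0.002]
wrist_force: [-0.3, 0.4, 7.2]
opening: 0.387
grasp_force: 60.0
```

```bash
python3 - <<'E'
from h import *
o=ctrl.get_obs(); print(o['eef_pos'],o['eef_rot'],o['opening']*85.4,o['grasp_force'],o['torque'],o['wrist_force'])
c=dict(np.load('top1.npz'));hsv=cv2.cvtColor(c['color'],cv2.COLOR_RGB2HSV).astype(int)
P=cloud(c);D=np.hypot(P[...,0]-.556,P[...,1]-.0575)
b=(D<.022)&(hsv[...,1]>70)&(hsv[...,0]>8)&(hsv[...,0]<28);v,u=np.nonzero(b)
q=plane(c,np.c_[u,v],.068)[:,:2]; w=hsv[...,1][b]*1.;cc=np.average(q,axis=0,weights=w);print(len(q),cc)
for c0 in(cc,[.5564,.0572]):
  d=q-c0;th=np.arctan2(d[:,1],d[:,0]);r=np.hypot(*d.T)
  print([np.degrees(np.angle((w*r**k*np.exp(4j*th)).sum())/4).round(1) for k in(1,2,4)])
print(hsv[157:173,203:219,2])
print(hsv[157:173,203:219,1])
E
```

```text
[ 0.55474965 -0.24681255  0.06650774] [ 6.62321684e-04  9.65996526e-01 -2.58547355e-01  1.88119905e-03] 33.011209502391466 60.01403510570526 [ 0.11779224  0.00223183 -0.00157386] [-0.32252225  0.44926875  7.20537713]
24 [0.55746748 0.05913947]
[np.float64(14.3), np.float64(13.9), np.float64(13.9)]
[np.float64(12.3), np.float64(13.0), np.float64(12.9)]
[[134 115 120 138 156 167 176 186 193 186 182 171 151 123 129 133]
 [131 116 126 166 196 202 193 191 189 190 195 202 185 150 132 132]
 [131 123 153 189 195 161 117 108 101  94 124 164 192 179 156 138]
 [138 158 192 186 139  88  77 107  98  80  92  97 131 177 185 154]
 [157 194 190 141  87  76  79  94  90  88  88  83  82 129 188 180]
 [172 201 161 100  89  85  83 104 110  95  84  89  90  95 168 197]
 [187 194 135  88  89  94 104 149 157 116  81  88 101  94 138 193]
 [188 180 112  80  85  91 120 166 179 138 104  92  86  79 123 192]
 [187 181 118  76  76  93 134 185 190 145 113  96  85  75 121 192]
 [185 187 127  84  84 105 151 176 178 145 114  96  92  81 136 196]
 [184 198 144  91  99  97 108 111 125 123 101  92  87  96 163 197]
 [167 201
[... 699 characters left out ...]
  43   9   6   3   3   3   5]
 [  4   3   2   0   6   3  56 125 123  95  57  26   3   3   4   3]
 [  3   4   2   3   6  17  77 124 134 124 101  61  15   3   6   1]
 [  4   3   9   3  10  74 114 125 130 128  83  48  12   3   8   1]
 [  3   3   4   3   6  83 118 126 130 118  45   5   6   3   2   1]
 [  6   3   4   8   5  18  54  78 112 110  50   6   6   3   3   1]
 [  5   5   2   5   3   3   8  11  56  67  39   6   3   6   3   4]
 [ 11   3   3   4   3   0   3   6   8   8   7  16   0   3   1   2]
 [ 10   3   3   4   0   2   8   3   9   6   5   2   0   3   0   9]
 [ 10  11   4   4   3   5   3   0   5   2   2   4   3   2   4  14]
 [ 10  10   9   6   1   5   5   3   3   4   3   4   3   7  11  10]]
```

Call:
{"method": "servo_tool", "body": {"commands": [[[0, 0, -1], 0, 85], [[0, 0, 0], 0, 85], [[0, 0, 0], 0, 85], [[0, 0, 0], -0.1745, 85], [[0, 0, 0], -0.1745, 85], [[0, 0, 0], -0.1745, 85], [[0, 0, 0], -0.1745, 85], [[0, 0, 0], -0.1745, 85], [[0, 0, 0], -0.1745, 85], [[0, 0, 0], -0.1745, 85], [[0, 0, 0], -0.1745, 85], [[0, 0, 0], -0.1745, 85], [[0, 0, 0], 0, 25], [[0, 0, 0], 0, 25], [[0, 0, 0], 0, 25], [[0, 0, 0], 0, 25], [[0, 0, 0], 0, 25]]}}

```text
time_s: 9.52
eef_pos: [0.5535, -0.246, 0.0655]
eef_rot: [0.0, 0.866, 0.5, 0.0]
wrist_force: [0.4, -0.9, 1.5]
opening: 0.391
grasp_force: 60.1
```

Call:
{"method": "servo_tool", "body": {"commands": [[[0, 0, -15], 0, 25], [[0, 0, -40], 0, 25], [[0, 0, -45], 0, 25], [[0, 0, -25], 0, 25], [[33, -18.6, 0], 0, 25], [[33, -18.6, 0], 0, 25], [[33, -18.6, 0], 0, 25], [[33, -18.6, 0], 0, 25], [[33, -18.6, 0], 0, 25], [[33, -18.6, 0], 0, 25], [[33, -18.6, 0], 0, 25], [[33, -18.6, 0], 0, 25], [[0, 0, 0], 0.157, 25], [[0, 0, 0], 0.157, 25], [[0, 0, 0], 0.157, 25], [[0, 0, 0], 0.157, 25], [[0, 0, 15], 0.157, 25], [[0, 0, 12], 0, 25], [[0, 0, 0], 0, 25]]}}

```text
time_s: 11.9
eef_pos: [0.5554, 0.0572, 0.1623]
eef_rot: [-0.0, 0.991, 0.132, -0.001]
wrist_force: [0.2, 0.1, -1.8]
opening: 0.386
grasp_force: 61.9
```

```bash
python3 - <<'E'
from h import *
o=ctrl.get_obs(); print(o['eef_pos'],o['eef_rot'],o['opening']*85.4,o['grasp_force'],o['wrist_force'],o['torque'])
for n in('scene','top'):
    c=cam(n);np.savez(n+'2.npz',**c)
    u=proj(c,[.5564,.0572,.09])[0].astype(int);print(n,u)
    k=c['color'][u[1]-45:u[1]+35,u[0]-35:u[0]+35,::-1]
    cv2.imwrite(f'pics/h_{n}.png',cv2.resize(k,(400,457),interpolation=cv2.INTER_CUBIC))
a=np.hstack([cv2.imread('pics/h_scene.png'),cv2.imread('pics/h_top.png')]);cv2.imwrite('pics/h.png',a)
E
```

```text
[0.55542394 0.05724249 0.16227125] [-3.21212336e-04  9.91220092e-01  1.32215627e-01 -1.28574131e-03] 32.935071908899864 61.928197145462036 [ 0.22926959  0.12567403 -1.80034341] [ 0.05337663 -0.01027096  0.03694441]
scene [254 146]
top [210 164]
```

View pics/h.png

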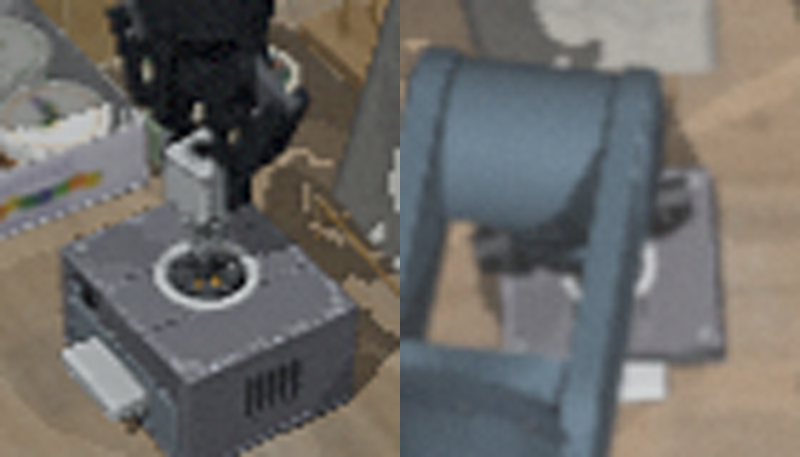

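The scene crop shows the cutter held upright at (195,180), its stem at (205,235) over the socket at (207,272). The drawer is shut. Lowering onto the mouth with 1 mm forward.

Call:
{"method": "servo_tool", "body": {"commands": [[[1, 0, 10], 0, 25], [[0, 0, 8], 0, 25], [[0, 0, 4], 0, 25], [[0, 0, 2], 0, 25], [[0, 0, 2], 0, 25], [[0, 0, 2], 0, 25], [[0, 0, 0], 0, 25]]}}

```text
time_s: 12.88
eef_pos: [0.5574, 0.0574, 0.1352]
eef_rot: [-0.0, 0.991, 0.131, -0.0]
wrist_force: [0.4, -0.2, -2.1]
opening: 0.389
grasp_force: 61.9
```

Call:
{"method": "servo_tool", "body": {"commands": [[[0, 0, 2], 0, 25], [[0, 0, 2], 0, 25], [[0, 0, 1], 0, 25], [[0, 0, 0], 0, 25]]}}

```text
time_s: 13.38
eef_pos: [0.5573, 0.0574, 0.1302]
eef_rot: [-0.0, 0.991, 0.131, -0.0]
wrist_force: [-0.9, -0.6, -2.3]
opening: 0.391
grasp_force: 61.9
```

It has entered about 7 mm without force, so the splines mesh. Continuing down.

Call:
{"method": "servo_tool", "body": {"commands": [[[0, 0, 2], 0, 25], [[0, 0, 2], 0, 25], [[0, 0, 2], 0, 25], [[0, 0, 1], 0, 25], [[0, 0, 0], 0, 25]]}}

```text
time_s: 14.0
eef_pos: [0.5574, 0.0574, 0.1235]
eef_rot: [-0.0, 0.991, 0.131, -0.0]
wrist_force: [0.5, 0.7, -0.7]
opening: 0.388
grasp_force: 62.3
```

Call:
{"method": "servo_tool", "body": {"commands": [[[0, 0, 2], 0, 25], [[0, 0, 2], 0, 25], [[0, 0, 2], 0, 25], [[0, 0, 2], 0, 25], [[0, 0, 0], 0, 25]]}}

```text
time_s: 14.62
eef_pos: [0.5576, 0.0574, 0.1155]
eef_rot: [0.0, 0.991, 0.131, 0.0]
wrist_force: [-2.7, 0.4, 6.4]
opening: 0.391
grasp_force: 62.8
```

Call:
{"method": "servo_tool", "body": {"commands": [[[0, 0, 2], 0, 25], [[0, 0, 1], 0, 25], [[0, 0, 1], 0, 25], [[0, 0, 0], 0, 25]]}}

```text
time_s: 15.12
eef_pos: [0.5577, 0.0574, 0.1134]
eef_rot: [0.0, 0.991, 0.131, 0.0]
wrist_force: [-8.6, -0.0, 19.7]
opening: 0.388
grasp_force: 65.0
```

```bash
python3 - <<'E'
from h import *
c=cam('scene');P=cloud(c);o=ctrl.get_obs();print(o['wrist_force'],o['eef_pos'])
u=proj(c,[.5564,.0572,.09])[0].astype(int);v=proj(c,[.535,-.345,.07])[0].astype(int)
f=lambda u:cv2.resize(c['color'][u[1]-35:u[1]+35,u[0]-35:u[0]+35,::-1],(400,400),interpolation=cv2.INTER_CUBIC)
cv2.imwrite('pics/end.png',np.hstack([f(u),f(v)]))
E
```

```text
[-9.43156515 -0.281971   19.86188791] [0.55766073 0.0574118  0.11335967]
```

View pics/end.png

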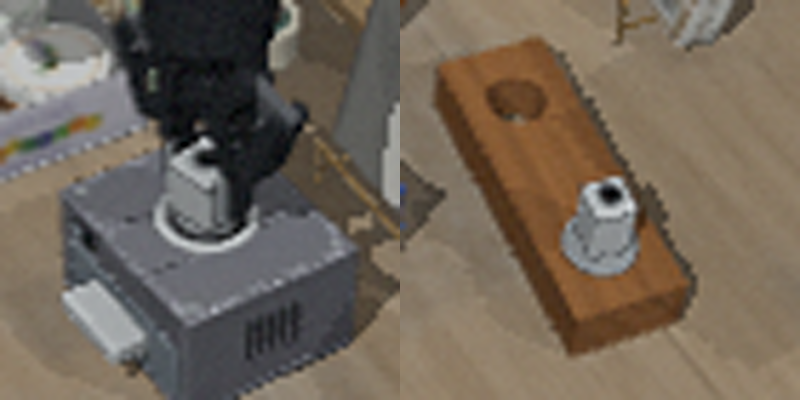

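The picture shows the wide cutter seated with its flange in the collar at (205,220), the drawer shut at (105,320), and the slim cutter still hanging at (605,235). Handing in.

```bash
python3 -c "
from bench import ctrl
print(ctrl.hand_in())"
```

```text
the job is handed in; nothing more can be done
None
```

I shut the drawer, then meshed the wide cutter and pressed it home against the spring; I handed the job in at about 15 s still holding it down (about 20 N at the wrist), with the slim cutter still in the rack, but no verdict came back.

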